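# Close the battery bay of a balance board

## Robot

A 7-joint arm with a two-finger parallel gripper is mounted at the origin on the work surface. World frame = base frame: x ahead of the robot, y to its left, z up, the work surface at z = 0. Lengths are in m, angles in rad, forces in N, time in s.
With the tool pointing down it reaches from about 0.425 to 0.925 m from the base axis. Payload 6.8 kg.
Tool frame: the origin (TCP) lies at the very end of the fingers, on their centre line; the grasp point (between the pads) lies 19 mm behind it (grip_point_offset is the distance from the TCP to the grasp point, in m); z points along the fingers, y is the line along which they close (so a half turn about z gives the same grasp; the last joint's range is limited). The gripper opens to 85 mm and grips with 20 to 120 N. Pads are 22 mm wide; open, the fingers measure 114 mm over their backs; the gripper's body (76 mm by 85 mm) begins 54 mm behind the grasp point. The pads swing forward as they close: fully open they stand 13 mm farther back than shut.
Start: joints at [-1.437, 0.477, 0.022, 1.555, -0.011, 1.109, -0.083], TCP at [0.162, 0.655, 0.231] pointing down, gripper open.
Joint ranges: [-2.96, 2.96], [-0.34, 2.1], [-1.41, 1.46], [0.24, 2.44], [-1.37, 4.51], [0.17, 1.92], [-2.96, 2.96]. Speed limits (rad/s): [2.39, 2.39, 3.14, 3.14, 3.14, 3.14, 3.14].

## Interface

Orientations are given as a unit quaternion [w, x, y, z].
In Python, from station import * gives the robot as it stands.
- The arm moves only by the tool carry_out, never from a script. Its argument "rows" is text: rows parted by semicolons, each of 4 numbers parted by spaces: the shift along the world's x, y, z in mm, then the turn about the world's z in degrees. In form: dx dy dz yaw; .... A call has 1 to 10 rows; each row shifts and turns the commanded pose from where the row before left it; what a row does not reach is not made up. A row lasts 1/8 s, in which the tool goes at most 62.5 mm and 10.7 degrees, less where a joint would pass 70% of its speed; a pose out of reach is approached as far as the arm can. A call is refused whole if a number of a shift passes 62.5 or a number of a turn 10.7, either way. A call with a gripper value outside its range is refused whole. "claw" is the finger opening in mm, from 0 to 85.4, set as the call begins (left out, the last holds). The fingers move at their own pace and stop on an object; "force" is the grip in N (left out, the last holds). Time passes only in rows, so rows that do not move let the fingers close. It gives the time, the measured TCP pose, the force, the opening and the grip force at its end, in the units of the state.
- get_obs(): the state, without advancing time (a new reading comes with each control period).
- read_camera(name): name is "scene" or "top" or "wrist"; returns a dict with "img" (420x560x3 uint8, blue, green, red), "fov_y" (degrees; the focal length in pixels is half the picture's height over the tangent of half this angle, whatever the lens; pixels are square), "cx", "cy" (the principal point, pixels), "world_to_cam" (4x4, takes a point from world to camera coordinates). Camera axes: x right, y up, looking along -z (the intrinsics and any distortion apply to the point x, -y, -z); pixel columns grow to the right and rows downward; lengths in m; the calibration is good to about 2 mm. The wrist camera is an equidistant fisheye: a pixel r from the principal point sees the ray r / f radians off the axis. A picture is of the moment at which its call begins. There is no depth.
- hand_in(): hands the job in; it is judged then, once.
Trained networks look in the newest picture that a camera, given by its name, has taken for a name from the list of things; names that differ only in an ending like _2 or _b are one class to them, and where a whole thing is asked for, a point or a joint stands for the part that bears it (a point fixed in the world has none). Each returns a list of dicts, best first, with "confidence" (0 to 1); they miss things now and then, are a little off and sometimes report something else, mostly with a low value. They report only what shows in the picture. A call takes as long as a camera call. They do not tell look-alikes from the thing itself.
- recognise(camera, thing): "centre" ([column, row] in pixels, amid what is visible of it).
- outline_of(camera, thing): "pixels" (420x560 bool, what is visible of it) and "centre" ([column, row] in pixels, amid what is visible of it).
- place_of(camera, thing): "centre" ([column, row] in pixels: a listed point, or the origin of a listed thing).
The state is a dict: "t": time; "q": joint angles; "joint_vel": joint speeds; "joint_torque": joint torques, N m; "eef_pos": TCP position; "tool_rot": TCP orientation; "contact_force": force on the tool from outside, world axes, zero at the start; "torque": the same for the moment, N m; "gripper_width": opening from 0.0 (shut) to 1.0 (fully open); "grasp_force": force on a finger pad.
Only numpy, scipy, OpenCV 4.12 (cv2) and the standard library are available. Lean on these libraries where they do the work, as an engineer would, in place of code of your own. Each camera call takes 0.05 s, during which the arm holds its last target. There are 200 camera calls.

## Task

One half of a balance board lies bottom up on the sloping cradle with its battery bay open, and a screwdriver has been left lying on the battery. Lay the screwdriver in the steel tool tray, then set the black cover plate on the battery bay and press it down until both side catches have snapped over it and it sits flush all round. Do not jab the battery with the gripper, and leave the multimeter and the screw dish where they are.

Things in the scene. Friction and masses are not known exactly. Their poses are not given: they have to be found in the camera images.
- screwdriver: Screwdriver, 170 mm long, 80 to 150 g, lying on the battery along the slope, butt downhill, blade over the bay's upper rim. Origin on its axis, in the middle of the handle (95 mm long, 30 mm across, eight-sided, flats at +-y and +-z). x points along the shank (6 mm thick, 75 mm long) to the blade; at the start z leans like the seat's. Balanced near the origin.
- screwdriver_tip (a point): Blade end of the screwdriver, 122 mm ahead of its origin along its x.
- cover: Battery cover: flat black plate, 134 mm (its x) by 150 mm (its y), 6 mm thick, 100 to 200 g, lying on the bench. Origin at the centre of its underside, z up through the plate. A grip bar stands in the middle of its top face: 14 mm thick (x), 56 mm long (y), 20 mm high, so its top is 26 mm above the underside. Fits the bay either way round.
- seat (a point): Centre of the cover's seat, a ledge round the open bay (118 mm along x by 134 mm along y). z: the seat's normal, 28 degrees off vertical, leaning to the near (-x) side; x points up the slope, y across it. The cover's underside centre comes here, x along or against x. The rim stands 6 mm above; its bevel leaves 1.5 mm round the cover at the seat, 5 mm above.
- half: Half of a balance board, bottom up on a fixed cradle. Same axes as the seat; origin 6 mm above the seat's, at rim level. The case reaches 90 mm either way along x, to +90 mm along y (pivot stub to +127 mm). At -y a clear-covered circuit bay (-90 to -150 mm), then a wheel, 82 mm radius, at -161 to -209 mm, 47 mm above the rim.
- catch_l (a joint): Sprung snap hook, 22 mm long, mid-way along the seat's +y side. 0 at rest, up to 0.007 m pushed outward. Its nose stands 4 mm inside the seat's edge, 8 to 16 mm above the seat, with a steep lead-in. Pressing the cover's middle straight down along the seat's normal with about 7 to 15 N drives both catches out; once it is home they spring back over its edges, to 0 or within 2 mm of it.
- catch_r (a joint): The same catch at the seat's -y side.
- guide (a point): Midway between two grey guide tabs, 16 mm wide, at y +-45 mm on the seat's downhill (-x) edge, 18 mm above the seat. Their faces leave the cover 1.5 mm up to here and flare outward 4 mm over the last 7 mm. A cover let go above the catches slides down against them and stays proud; it goes in best if held by its bar, parallel to the seat and centred, while it is pushed.
- battery: Blue battery pack filling the bay, 112 by 126 mm, fixed. Origin at the centre of its top face, 5.5 mm below the seat; same axes as the seat.
- tray: Open steel tool tray, 240 mm (its x) by 150 mm (its y), fixed; walls 4 mm thick and 30 mm high, floor 4 mm thick. Origin at the centre of its underside, on the bench. A flat spanner 180 mm long and 8 mm thick lies along x in it, about 45 mm to its +y side; the rest is free.
- multimeter: Multimeter lying on the bench, 78 x 155 x 40 mm; origin at the centre of its underside. Not to be moved.
- screw_dish: Round steel dish of screws, 84 mm across, 18 mm high; origin at the centre of its underside. Not to be moved.
Mind the look-alikes: they are no part of the job. Leave any pink or red look-alike of the screwdriver alone.

How it is judged:
By the outcome, as a careful person would: the job done as asked, in the order asked, and still so for the second after the job is handed in, with the robot touching nothing.
It also fails if it takes over 72 s, if anything falls off the work surface, if the arm or the gripper's body presses on something with over 40 N, if the wrist force passes 120 N, or if a joint passes its speed limit or range.

## Working session

There is one attempt and no reset: what is moved stays moved. The work goes in short steps, Python scripts to look and compute and a tool call to move; the robot and the scene stay as the last step left them, time stands still between calls to the robot, and variables do not carry over. Pictures are saved under pics/ and viewed, at most 10 in all, crops included, and the job is handed in when it is done.

Besides the shell and the picture viewer there is one more tool, called as a command line: name --argument value ..., lists and objects as JSON in quotes. carry_out: Moves the arm, as the interface text tells. Its arguments: {"type":"object","properties":{"rows":{"type":"string"},"claw":{"type":"number"},"force":{"type":"number"}},"required":["rows"]}

```bash
ls; mkdir -p pics
python3 - <<'E'
from station import *
import cv2,numpy as np
o=get_obs();print({k:np.round(v,3) for k,v in o.items()})
for c in ("scene","top"):
    r=read_camera(c);cv2.imwrite(f"pics/{c}0.png",r["img"]);print(c,r["fov_y"],r["cx"],r["cy"],np.round(r["world_to_cam"],4).tolist())
    for t in ("screwdriver","screwdriver_tip","cover","seat","half","battery","tray","multimeter","screw_dish","guide"):
        print(t,[(np.round(d["centre"]).tolist(),round(d["confidence"],2)) for d in place_of(c,t)[:4]])
E
```

```text
pics
{'t': np.float64(0.0), 'q': array([-1.437,  0.478,  0.022,  1.556, -0.012,  1.109, -0.083]), 'joint_vel': array([ 0.001,  0.   ,  0.001, -0.001,  0.001,  0.   , -0.   ]), 'joint_torque': array([ 1.0000e-03, -5.9647e+01,  1.6090e+00, -2.8119e+01,  1.2000e-02,
        1.0000e-02,  0.0000e+00]), 'eef_pos': array([0.162, 0.655, 0.23 ]), 'tool_rot': array([-0.   ,  0.121,  0.993, -0.001]), 'contact_force': array([-0.241, -0.476,  0.616]), 'torque': array([ 0.028,  0.033, -0.006]), 'grasp_force': np.float64(0.0), 'gripper_width': np.float64(1.001)}
scene 42.58071247931684 281.1378470986591 206.93258067533964 [[-0.1634, 0.9865, 0.0146, 0.0601], [-0.7268, -0.1304, 0.6743, 0.262], [0.6671, 0.0995, 0.7383, -1.8691], [0.0, 0.0, 0.0, 1.0]]
screwdriver [([300.0, 237.0], 0.82), ([418.0, 181.0], 0.81), ([213.0, 170.0], 0.72), ([302.0, 224.0], 0.39)]
screwdriver_tip [([449.0, 208.0], 0.72), ([291.0, 258.0], 0.68), ([174.0, 160.0], 0.51)]
cover [([298.0, 234.0], 0.65), ([163.0, 214.0], 0.57)]
seat [([302.0, 224.0], 0.72), ([296.0, 239.0], 0.6)]
half []
battery [([297.0, 242.0], 0.62)]
tray [([406.0, 254.0], 0.65)]
multimeter [([250.0, 217.0], 0.87)]
screw_dish [([321.0, 227.0], 0.71)]
guide [([299.0, 224.0], 0.69)]
top 45.33879781932347 279.5809056089818 211.3209659682338 [[0.0193, -0.9998, -0.0026, 0.0038], [0.9976, 0.0191, 0.0666, -0.4805], [-0.0665, -0.0039, 0.9978, -1.5185], [0.0, 0.0, 0.0, 1.0]]
screwdriver [([149.0, 303.0], 0.75), ([360.0, 290.0], 0.63), ([258.0, 174.0], 0.56)]
screwdriver_tip [([402.0, 295.0], 0.86), ([121.0, 270.0], 0.61), ([258.0, 139.0], 0.58)]
cover [([394.0, 228.0], 0.66)]
seat [([263.0, 175.0], 0.77)]
half [([262.0, 174.0], 0.75)]
battery [([262.0, 173.0], 0.72)]
tray [([168.0, 210.0], 0.67), ([261.0, 174.0], 0.19)]
multimeter [([312.0, 231.0], 0.7)]
screw_dish [([250.0, 226.0], 0.85)]
guide [([258.0, 199.0], 0.95)]
```

View pics/scene0.png

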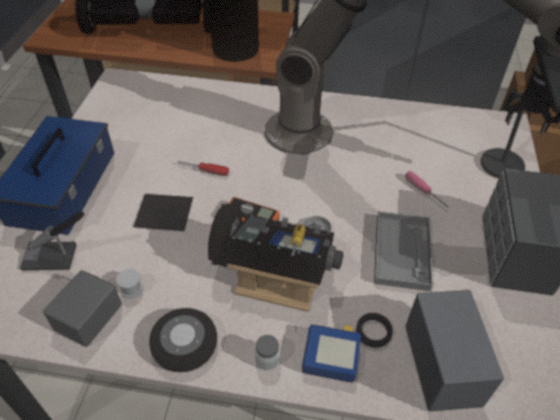

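View pics/top0.png

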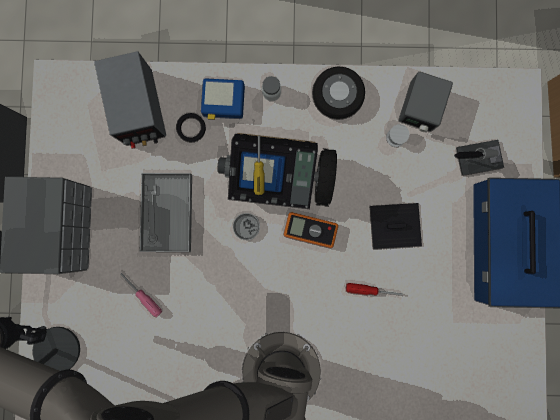

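The top view shows three screwdriver-shaped things: pink at (149,303), red at (360,290) and yellow at (258,174). Only the yellow one lies on the blue battery, so it is the one meant. The tray is at (166,212) with its spanner on the left, the cover at (395,226), the multimeter at (311,231) and the dish at (247,226).

```bash
cat > h.py <<'E'
from station import *
import cv2,numpy as np
from scipy.optimize import least_squares
def proj(r,name,P):
    W=np.array(r["world_to_cam"]);p=W[:3,:3]@np.asarray(P)+W[:3,3];x,y,z=p[0],-p[1],-p[2]
    f=r["img"].shape[0]/2/np.tan(np.radians(r["fov_y"]/2))
    if name=="wrist":
        h=np.hypot(x,y);s=np.arctan2(h,z)/max(h,1e-9)
    else: s=1/z
    return np.array([r["cx"]+f*x*s,r["cy"]+f*y*s])
def tri(obs,P0=(.6,0,.1),z=None):
    g=(lambda p:p) if z is None else (lambda p:np.r_[p[:2],z])
    s=least_squares(lambda p:np.concatenate([proj(r,n,g(p))-c for r,n,c in obs]),P0,loss="soft_l1")
    return np.round(g(s.x),4),np.round(np.sqrt(2*s.cost/len(obs)),2)
def near(c,t,px,tol=25):
    L=[d for d in place_of(c,t) if np.hypot(*(np.array(d["centre"])-px))<tol and d["confidence"]>.3]
    return np.array(L[0]["centre"],float) if L else None
E
python3 - <<'E'
from h import *
R={c:read_camera(c) for c in("scene","top")}
exp={"screwdriver":((300,237),(258,174)),"screwdriver_tip":((291,258),(258,139)),"seat":((296,239),(263,175)),"battery":((297,242),(262,173)),"guide":((299,224),(258,199)),"cover":((163,214),(394,228)),"tray":((406,254),(168,210)),"multimeter":((250,217),(312,231)),"screw_dish":((321,227),(250,226))}
for t,e in exp.items():
    o=[(R[c],c,near(c,t,p,12)) for c,p in zip(R,e)]
    o=[x for x in o if x[2] is not None]
    print(t,len(o), tri(o) if len(o)==2 else "", tri(o[-1:],z=0)[0] if o else "")
a=R["top"]["img"][120:250,130:430];cv2.imwrite("pics/crop0.png",cv2.resize(a,None,fx=2.6,fy=2.6,interpolation=cv2.INTER_CUBIC))
E
```

```text
screwdriver 2 (array([0.576 , 0.0768, 0.1294]), np.float64(0.39)) [0.5942 0.0818 0.    ]
screwdriver_tip 2 (array([0.6822, 0.0794, 0.1892]), np.float64(1.51)) [0.7251 0.0819 0.    ]
seat 2 (array([0.577 , 0.0733, 0.1254]), np.float64(1.96)) [0.595  0.0679 0.    ]
battery 2 (array([0.5875, 0.0664, 0.1228]), np.float64(0.71)) [0.6052 0.074  0.    ]
guide 2 (array([0.5147, 0.0756, 0.1127]), np.float64(1.2)) [0.5258 0.0763 0.    ]
cover 2 (array([ 4.446e-01, -3.398e-01, -2.000e-04]), np.float64(0.3)) [ 0.4444 -0.3388  0.    ]
tray 2 (array([0.4841, 0.3651, 0.0061]), np.float64(1.79)) [0.4848 0.3571 0.    ]
multimeter 2 (array([ 0.4234, -0.0788,  0.0045]), np.float64(0.35)) [ 0.4234 -0.0779  0.    ]
screw_dish 2 (array([0.4354, 0.1173, 0.0078]), np.float64(0.97)) [0.436  0.1144 0.    ]
```

View pics/crop0.png

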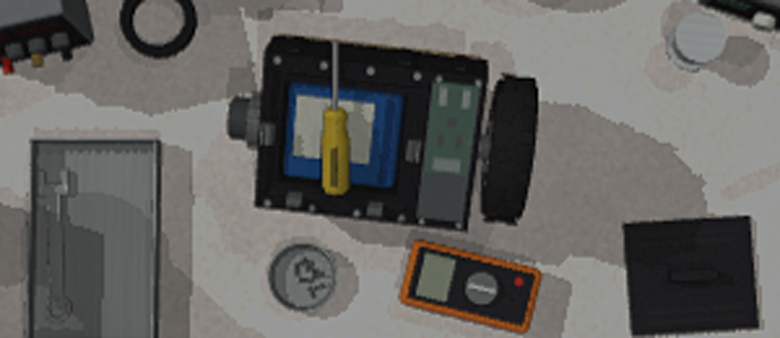

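The crop confirms the yellow screwdriver on the blue battery. The half is turned about -7° and the cover about +2°. Moving above the board with the wrist camera.

carry_out --rows "10 -50 25 3.6;20 -50 25 3.6;30 -50 20 0;30 -50 20 0;30 -50 15 0;35 -50 10 0;40 -45 0 0;40 -45 0 0;40 -45 0 0;40 -45 0 0" --claw 60

```text
t: 3.35
eef_pos: [0.4777, 0.1738, 0.3467]
tool_rot: [0.0, 0.058, 0.998, 0.0]
contact_force: [1.2, 0.9, -0.9]
gripper_width: 0.706
grasp_force: 0.0
```

carry_out --rows "30 -45 0 0;30 -40 0 0;0 -10 0 0;0 0 0 0;0 0 0 0"

```text
t: 3.98
eef_pos: [0.536, 0.0822, 0.3463]
tool_rot: [-0.0, 0.057, 0.998, 0.0]
contact_force: [0.4, 0.6, 0.4]
gripper_width: 0.701
grasp_force: 0.0
```

```bash
cat >> h.py <<'E'
def look(tag,things,save=True):
    r=read_camera("wrist")
    if save: cv2.imwrite(f"pics/{tag}.png",r["img"])
    out={}
    for t in things:
        L=place_of("wrist",t)[:3];out[t]=L
        print(t,[(np.round(d["centre"],1).tolist(),round(d["confidence"],2)) for d in L])
    return r,out
E
python3 - <<'E'
from h import *
o=get_obs();print(o["t"],o["eef_pos"],o["tool_rot"])
r,_=look("w1",["screwdriver","screwdriver_tip","seat","battery","half","guide","catch_l","catch_r","screw_dish","multimeter"])
print(r["fov_y"])
for P in [(.576,.077,.129),(.577,.073,.125),(.682,.079,.189),(.515,.076,.113)]: print(proj(r,"wrist",P))
E
```

```text
3.975 [0.53600142 0.08220946 0.34627808] [-1.99487029e-04  5.67194164e-02  9.98390044e-01  4.33138658e-04]
screwdriver [([67.0, 20.4], 0.77), ([278.7, 202.1], 0.76), ([275.0, 210.6], 0.25)]
screwdriver_tip [([289.1, 304.0], 0.88), ([18.4, 33.6], 0.65), ([276.0, 209.5], 0.64)]
seat [([275.3, 207.2], 0.83)]
battery [([291.9, 84.0], 0.67), ([274.3, 209.1], 0.58)]
half [([274.4, 207.5], 0.56)]
guide [([271.9, 150.8], 0.93), ([164.1, 95.4], 0.45)]Traceback (most recent call last):
  File "<stdin>", line 3, in <module>
  File "h.py", line 23, in look
    L=place_of("wrist",t)[:3];out[t]=L
      ~~~~~~~~^^^^^^^^^^^
ValueError: it knows: battery, cover, guide, half, multimeter, screw_dish, screwdriver, screwdriver_tip, seat, tray
```

View pics/w1.png

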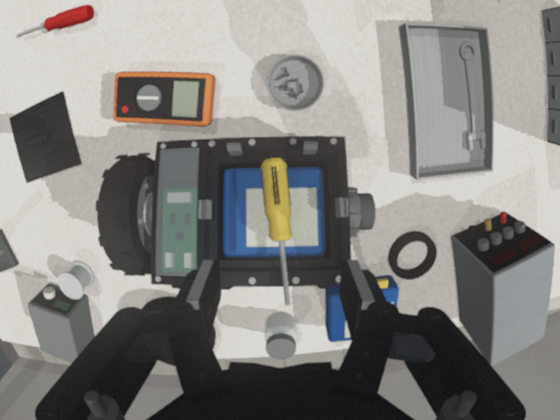

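The wrist view shows the yellow handle from (274,160) to (283,238), with the blade at (288,300). The guide tabs are at (234,148) and (311,146), and the catches at (205,209) and (341,207). The tray is clear on its near-board side.

Run:
```python
from h import *
R={c:read_camera(c) for c in("wrist","scene","top")}
exp={"screwdriver":((279,202),(300,237),(258,174)),"screwdriver_tip":((289,304),(291,258),(258,139)),"seat":((275,207),(296,239),(263,175)),"guide":((272,151),(299,224),(258,199)),"tray":((446,100),(406,254),(168,210)),"cover":((45,137),(163,214),(394,228))}
for t,e in exp.items():
    o=[(R[c],c,near(c,t,p,14)) for c,p in zip(R,e)]
    o=[x for x in o if x[2] is not None]
    print(t,[x[1] for x in o],tri(o),[(proj(r,n,tri(o)[0])-c).round(1).tolist() for r,n,c in o])
```

```text
screwdriver ['wrist', 'scene'] (array([0.5684, 0.0793, 0.1286]), np.float64(0.89)) [[0.4, -0.1], [-1.4, -0.1]]
screwdriver_tip ['wrist', 'scene'] (array([0.6782, 0.0747, 0.1814]), np.float64(0.42)) [[0.3, -0.0], [-0.5, -0.1]]
seat ['wrist', 'scene', 'top'] (array([0.5788, 0.0703, 0.1377]), np.float64(0.79)) [[-0.4, -0.2], [0.2, -0.1], [-1.0, -0.9]]
guide ['wrist', 'scene'] (array([0.5133, 0.0739, 0.1053]), np.float64(0.66)) [[0.4, -0.0], [-0.9, -0.1]]
tray ['wrist', 'scene', 'top'] (array([ 0.4661,  0.3689, -0.0169]), np.float64(1.49)) [[-0.2, 0.8], [-0.3, -0.2], [-1.0, 3.4]]
cover ['wrist', 'scene', 'top'] (array([ 0.4426, -0.343 , -0.0033]), np.float64(1.2)) [[1.3, 0.5], [0.2, -1.2], [1.4, 0.3]]
```

carry_out --rows "10 0 -40 4;10 0 -40 0;0 0 0 0;0 0 0 0"

```text
t: 5.88
eef_pos: [0.5571, 0.0804, 0.2677]
tool_rot: [0.001, 0.023, 1.0, 0.0]
contact_force: [-0.1, 0.3, 0.6]
gripper_width: 0.705
grasp_force: 0.0
```

Run:
```python
from h import *
print(get_obs()["eef_pos"])
r,o=look("w2",["screwdriver","screwdriver_tip","seat","guide","half","battery"])
for t,P in dict(s=(.569,.079,.1286),tip=(.678,.075,.1814),seat=(.579,.07,.1377),seat2=(.579,.07,.1225),guide=(.513,.074,.105)).items(): print(t,proj(r,"wrist",P).round(1))
```

```text
[0.55713326 0.08036022 0.26767781]
screwdriver [([274.4, 207.2], 0.56)]
screwdriver_tip [([281.2, 334.4], 0.97)]
seat [([269.3, 215.9], 0.91)]
guide [([272.8, 138.9], 0.78), ([13.2, 114.8], 0.61)]
half [([269.7, 216.2], 0.76), ([271.1, 214.0], 0.31)]
battery [([268.6, 215.2], 0.67)]
s [279.1 204.1]
tip [280.4 334.6]
seat [269.6 218.3]
seat2 [270.1 212.4]
guide [270.9 140. ]
```

View pics/w2.png

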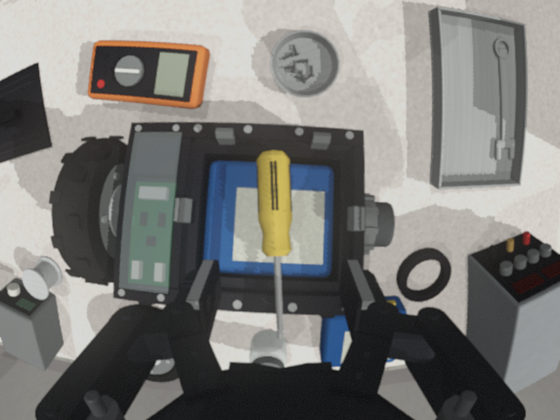

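The handle's middle is at (275,203) here, about 4 px left of my prediction, so y ≈ 0.0755. The fingers clear the bay. Descending in stages.

carry_out --rows "6 -3 -40 2.5;6 -2 -40 0;1 0 -30 0;0 0 -25 0;0 0 0 0;0 0 0 0" --claw 55

```text
t: 6.98
eef_pos: [0.5704, 0.0754, 0.1324]
tool_rot: [0.001, 0.001, 1.0, 0.0]
contact_force: [0.8, 0.5, -0.5]
gripper_width: 0.645
grasp_force: 0.0
```

Run:
```python
from h import *
print(get_obs()["eef_pos"],get_obs()["contact_force"])
r,o=look("w3",["screwdriver","seat","guide"])
for y in (.07,.0755,.08):
  for z in (.12,.13): print(y,z,proj(r,"wrist",(.57,y,z)).round(1))
```

```text
[0.57037638 0.07541425 0.13241805] [ 0.79135756  0.48982895 -0.46784503]
screwdriver [([282.4, 265.3], 0.91)]
seat [([328.2, 39.1], 0.48)]
guide [([276.8, 145.8], 0.84)]
0.07 0.12 [270. 259.]
0.07 0.13 [269.4 268.3]
0.0755 0.12 [280.1 259. ]
0.0755 0.13 [280.1 268.3]
0.08 0.12 [288.4 259. ]
0.08 0.13 [288.9 268.3]
```

View pics/w3.png

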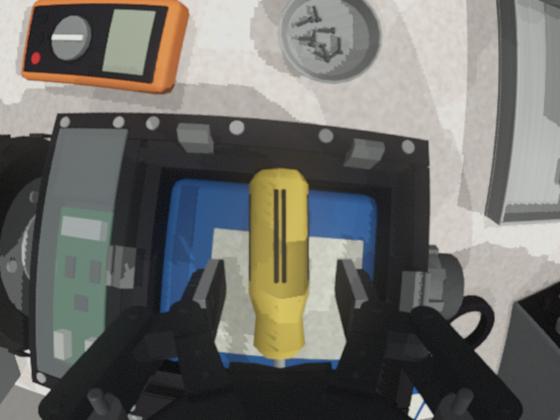

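The handle is straight and centred between the fingers, at (280,265), with the battery clear below. Lowering 12 mm and closing.

carry_out --rows "0 0 -7 0;0 0 -5 0;0 0 0 0"

```text
t: 7.55
eef_pos: [0.5691, 0.0753, 0.1186]
tool_rot: [-0.001, 0.001, 1.0, -0.0]
contact_force: [-0.3, -0.5, -0.1]
gripper_width: 0.643
grasp_force: 0.0
```

carry_out --rows "0 0 0 0;0 0 0 0;0 0 0 0;0 0 0 0;0 0 0 0;0 0 0 0" --claw 10 --force 40

```text
t: 8.3
eef_pos: [0.5697, 0.0752, 0.1196]
tool_rot: [0.0, 0.001, 1.0, 0.0]
contact_force: [-1.8, -0.8, 4.8]
gripper_width: 0.349
grasp_force: 40.1
```

carry_out --rows "0 0 25 0;0 0 40 0;0 0 40 0;-10 30 10 0;-15 50 0 0;-15 50 0 0;-15 50 0 0;-15 45 0 0;0 0 0 0;0 0 0 0"

```text
t: 9.55
eef_pos: [0.4996, 0.2999, 0.2338]
tool_rot: [-0.0, 0.001, 1.0, -0.0]
contact_force: [-0.1, -0.7, -0.7]
gripper_width: 0.347
grasp_force: 39.8
```

Run:
```python
from h import *
print(get_obs()["eef_pos"],get_obs()["gripper_width"])
r,o=look("w4",["screwdriver","tray"])
t=read_camera("top")
for n,c in (("scene","tray"),("wrist","tray"),("top","tray")):
    if n=="scene": read_camera("scene")
    for d in outline_of(n,c)[:1]:
        k=d["pixels"].astype(np.uint8);pts=cv2.findNonZero(k);print(n,d["confidence"],cv2.minAreaRect(pts),d["centre"])
for P in [(.36,.282,.03),(.36,.432,.03),(.6,.282,.03),(.6,.432,.03),(.48,.357,0)]: print(P,proj(t,"top",P).round(1),proj(r,"wrist",P).round(1))
```

```text
[0.49959004 0.29987549 0.2338478 ] 0.3466900964766592
screwdriver [([280.8, 282.6], 0.64)]
tray [([329.5, 145.0], 0.77)]
scene 0.63 ((403.0, 250.5), (79.0, 58.0), 90.0) [402.6, 253.7]
wrist 0.76 ((334.99993896484375, 143.99998474121094), (137.99996948242188, 209.99996948242188), 0.0) [335.3, 128.9]
top 0.78 ((177.5, 212.0), (78.0, 27.0), 90.0) [183.7, 209.9]
(0.36, 0.282, 0.03) [189.5 249.2] [262.4  46. ]
(0.36, 0.432, 0.03) [139.7 248.2] [401.5  52.5]
(0.6, 0.282, 0.03) [191.9 170.1] [265.5 256.4]
(0.6, 0.432, 0.03) [142.7 169.2] [386.3 254.2]
(0.48, 0.357, 0) [168.2 209.6] [328.5 152.7]
```

View pics/w4.png

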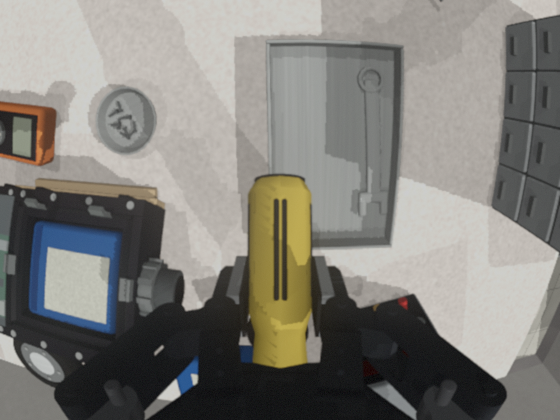

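The tray's corners show at (267,42), (402,46) and (390,246), so its centre is ≈ (0.473, 0.360). The spanner is on the right. I will place the handle at (0.436, 0.337).

carry_out --rows "-30 20 -30 0;-33 17 -40 0;0 0 -50 0;0 0 -40 0;0 0 -25 0;0 0 -8 0;0 0 0 0" --force 25

```text
t: 10.82
eef_pos: [0.437, 0.3374, 0.0415]
tool_rot: [0.0, 0.002, 1.0, -0.0]
contact_force: [0.3, -0.5, -0.9]
gripper_width: 0.342
grasp_force: 39.7
```

carry_out --rows "0 0 -4 0;0 0 -4 0;0 0 -4 0;0 0 0 0" --force 20

```text
t: 11.32
eef_pos: [0.4364, 0.3373, 0.0291]
tool_rot: [-0.0, 0.001, 1.0, -0.0]
contact_force: [-0.6, 0.3, -1.0]
gripper_width: 0.349
grasp_force: 39.7
```

carry_out --rows "0 0 -3 0;0 0 -3 0;0 0 -3 0;0 0 -3 0;0 0 0 0" --claw 20 --force 20

```text
t: 11.95
eef_pos: [0.4415, 0.3383, 0.0197]
tool_rot: [0.004, 0.002, 1.0, 0.002]
contact_force: [5.3, -1.7, 10.8]
gripper_width: 0.343
grasp_force: 39.7
```

carry_out --rows "0 0 -2 0;0 0 -2 0;0 0 -1 0;0 0 0 0"

```text
t: 12.45
eef_pos: [0.4416, 0.339, 0.0149]
tool_rot: [0.004, 0.002, 1.0, 0.002]
contact_force: [6.3, -1.6, 11.7]
gripper_width: 0.342
grasp_force: 40.1
```

carry_out --rows "0 0 -2 0;0 0 -1 0;0 0 0 0"

```text
t: 12.82
eef_pos: [0.4414, 0.3392, 0.0118]
tool_rot: [0.004, 0.002, 1.0, 0.003]
contact_force: [5.8, 0.0, 10.8]
gripper_width: 0.339
grasp_force: 40.3
```

carry_out --rows "0 0 0 0;0 0 0 0;0 0 0 0;0 0 20 0;0 0 40 0;0 0 50 0;0 0 60 0;-5 -5 50 0;0 0 0 0" --claw 48

```text
t: 13.95
eef_pos: [0.4331, 0.3336, 0.2332]
tool_rot: [0.002, 0.001, 1.0, 0.003]
contact_force: [-0.0, -0.5, -0.6]
gripper_width: 0.562
grasp_force: 0.0
```

Run:
```python
from h import *
print(get_obs()["eef_pos"],get_obs()["gripper_width"])
r,o=look("w5",["screwdriver","screwdriver_tip","tray"])
```

```text
[0.43314645 0.33358787 0.23321047] 0.561729188533208
screwdriver [([288.6, 181.0], 0.9)]
screwdriver_tip [([284.1, 264.5], 0.94), ([415.0, 48.1], 0.92)]
tray [([302.0, 200.2], 0.63)]
```

View pics/w5.png

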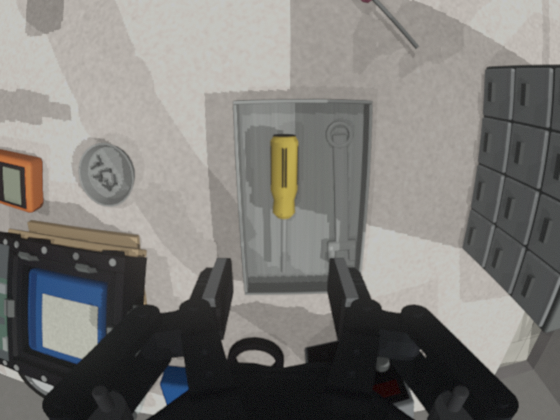

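The screwdriver lies flat in the tray at (285,180), blade at (283,265), clear of the spanner. Next I fix the seat pose with the bay open.

carry_out --rows "10 -45 20 -7;15 -50 20 0;20 -50 15 0;25 -50 0 0;20 -40 0 0;0 -20 0 0;0 0 0 0;0 0 0 0" --claw 80

```text
t: 15.15
eef_pos: [0.5209, 0.0794, 0.2837]
tool_rot: [-0.001, 0.061, 0.998, 0.0]
contact_force: [-0.1, -0.2, 0.1]
gripper_width: 0.936
grasp_force: 0.0
```

```bash
cat >> h.py <<'E'
def blue(r,c0):
    h=cv2.cvtColor(r["img"],cv2.COLOR_BGR2HSV);m=cv2.inRange(h,(100,110,50),(130,255,255))
    n,L,S,C=cv2.connectedComponentsWithStats(m)
    i=min((i for i in range(1,n) if S[i,4]>300),key=lambda i:np.hypot(*(C[i]-c0)))
    hull=cv2.convexHull(cv2.findNonZero((L==i).astype(np.uint8)))
    for e in np.arange(1,25,.5):
        q=cv2.approxPolyDP(hull,e,True)
        if len(q)==4: return q[:,0].astype(float),S[i,4]
def axes(yaw,t=np.radians(28)):
    c,s=np.cos(yaw),np.sin(yaw)
    return np.array([[c*np.cos(t),-s,-c*np.sin(t)],[s*np.cos(t),c,-s*np.sin(t)],[np.sin(t),0,np.cos(t)]])
E
python3 - <<'E'
from h import *
print(get_obs()["eef_pos"])
r,o=look("w6",["seat","guide","half","battery"])
q,a=blue(r,proj(r,"wrist",(.577,.071,.125)));print(q.tolist(),a)
M=axes(np.radians(-7));
for s in((-1,-1),(-1,1),(1,1),(1,-1)): print(proj(r,"wrist",np.array([.577,.071,.125])+M@[s[0]*.056,s[1]*.063,-.0055]).round(1))
E
```

```text
[0.52092029 0.07936173 0.2837007 ]
seat [([279.8, 240.1], 0.88), ([463.5, 171.7], 0.26)]
guide [([273.2, 174.4], 0.56)]
half [([277.9, 243.8], 0.66)]
battery [([279.2, 244.9], 0.72)]
[[335.0, 292.0], [222.0, 295.0], [221.0, 196.0], [331.0, 194.0]] 6191
[220.  187.4]
[337.2 187.3]
[338.9 292.6]
[218.5 292.7]
```

carry_out --rows "20 -15 -30 0;15 -10 -30 0;0 0 0 0;0 0 0 0"

```text
t: 15.9
eef_pos: [0.5567, 0.053, 0.225]
tool_rot: [0.0, 0.062, 0.998, 0.0]
contact_force: [-0.0, -0.1, 1.4]
gripper_width: 0.933
grasp_force: 0.0
```

Run:
```python
from h import *
import pickle
print(get_obs()["eef_pos"])
r2,o2=look("w7",["seat","guide","half","battery"])
q2,a=blue(r2,proj(r2,"wrist",(.577,.071,.12)));print(q2.tolist(),a)
```

```text
[0.55666397 0.05298178 0.22498464]
seat [([303.8, 229.6], 0.79)]
guide [([301.7, 147.4], 0.66)]
half [([305.0, 231.1], 0.89), ([502.3, 152.4], 0.58)]
battery [([303.4, 231.9], 0.8)]
[[360.0, 295.0], [232.0, 297.0], [231.0, 174.0], [366.0, 171.0]] 9257
```

View pics/w7.png

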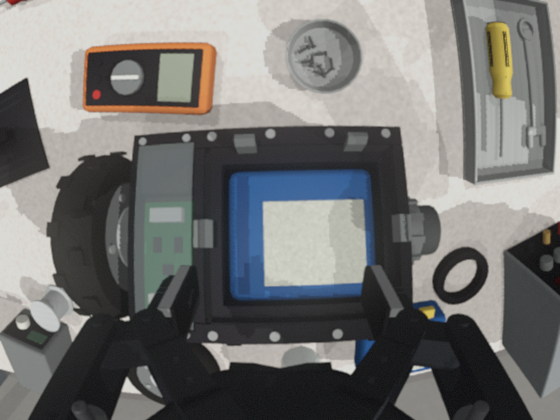

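The empty bay is clear: battery corners at about (229,171), (372,170), (373,294) and (230,298). The guide tabs are at (246,142) and (356,141), the catches at (203,233) and (402,227), and the case's near corners at (401,127) and (133,137).

Run:
```python
from h import *
r=read_camera("wrist")
F=[((-.056,-.063,-.0055),(229,171)),((-.056,.063,-.0055),(372,170)),((.056,-.063,-.0055),(230,298)),((.056,.063,-.0055),(373,296)),
((-.09,.09,.006),(401,127)),((-.09,-.15,.006),(133,137)),((0,0,0),(303.8,229.6)),((-.0685,0,.018),(301.7,147.4)),((-.0695,-.045,.018),(246,140)),((-.0695,.045,.018),(356,139)),((0,-.077,.016),(203,233)),((0,.077,.016),(402,228))]
def res(p,tilt=28):
    M=axes(p[3],np.radians(tilt));return np.concatenate([proj(r,"wrist",p[:3]+M@np.array(a))-b for a,b in F])
s=least_squares(res,[.577,.071,.125,-.12],loss="soft_l1",x_scale=[.01,.01,.01,.1])
print(s.x[:3].round(4),np.degrees(s.x[3]),s.cost)
print(res(s.x).reshape(-1,2).round(1).tolist())
# check vs scene/top networks
for c in("scene","top"):
    R=read_camera(c)
    for t,a in(("seat",(0,0,0)),("guide",(-.0685,0,.018)),("battery",(0,0,-.0055))):
        print(c,t,proj(R,c,s.x[:3]+axes(s.x[3])@np.array(a)).round(1),[(d["centre"],d["confidence"]) for d in place_of(c,t)[:2]])
```

```text
[0.5817 0.0693 0.1262] -5.714750534291279 27.70125412573273
[[-1.0, -1.2], [-0.1, -3.1], [-0.9, 3.1], [5.4, -0.2], [-0.9, -0.0], [1.7, -1.7], [-0.2, 3.0], [0.1, -2.5], [-0.4, 5.3], [0.7, 4.4], [2.7, 0.1], [-1.8, -0.3]]
scene seat [294.9 240. ] [([298.1, 239.9], 0.58)]
scene guide [301.  224.5] [([299.1, 224.1], 0.91)]
scene battery [294.6 241.9] [([295.1, 243.8], 0.79), ([403.5, 256.2], 0.7)]
top seat [260.4 172.9] []
top guide [257.7 197.3] []
top battery [260.6 172.2] []
```

carry_out --rows "-10 -10 50 3;-15 -30 45 3;-20 -50 10 3;-25 -50 0 0;-30 -50 0 0;-20 -50 0 0;-10 -50 0 0;-10 -50 -20 0;0 -45 -30 0;0 0 0 0"

```text
t: 17.85
eef_pos: [0.4141, -0.3353, 0.2772]
tool_rot: [-0.003, -0.013, 1.0, -0.0]
contact_force: [0.3, 0.6, 0.3]
gripper_width: 0.937
grasp_force: 0.0
```

Run:
```python
from h import *
o=get_obs();print(o["t"],o["eef_pos"],o["tool_rot"])
r,_=look("w8",["cover"])
for d in outline_of("wrist","cover")[:1]:
    k=d["pixels"].astype(np.uint8);hull=cv2.convexHull(cv2.findNonZero(k))
    for e in np.arange(1,25,.5):
        q=cv2.approxPolyDP(hull,e,True)
        if len(q)==4: break
    print(d["confidence"],k.sum(),q[:,0].tolist())
M=axes(np.radians(2.3),0)
for s in((-1,-1),(-1,1),(1,1),(1,-1)): print(proj(r,"wrist",np.array([.4435,-.341,.0])+M@[s[0]*.067,s[1]*.075,0.006]).round(1))
```

```text
17.85 [ 0.41412339 -0.33531002  0.27717691] [-2.61064271e-03 -1.29959970e-02  9.99912046e-01 -4.34814844e-04]
cover [([270.7, 183.8], 0.56)]
0.56 11073 [[331, 227], [225, 233], [214, 140], [329, 132]]
[216.1 136.3]
[332.7 134.3]
[329.8 230.9]
[222.8 232.3]
```

Run:
```python
from h import *
o=get_obs();r=read_camera("wrist")
g=cv2.cvtColor(r["img"],cv2.COLOR_BGR2GRAY)
m=np.zeros_like(g);m[115:255,195:355]=1
k=((g<60)&(m>0)).astype(np.uint8);k=cv2.morphologyEx(k,cv2.MORPH_OPEN,np.ones((5,5)))
n,L,S,C=cv2.connectedComponentsWithStats(k);i=L[205,272] or L[160,272];hull=cv2.convexHull(cv2.findNonZero((L==i).astype(np.uint8)))
for e in np.arange(1,25,.5):
    q=cv2.approxPolyDP(hull,e,True)
    if len(q)==4: break
print(S[i],q[:,0].tolist())
def fit(q):
    def res(p):
        M=axes(p[2],0);P=[proj(r,"wrist",np.r_[p[:2],0]+M@[a*.067,b*.075,.006]) for a,b in((-1,-1),(-1,1),(1,1),(1,-1))]
        return np.concatenate([x-min(q,key=lambda y:np.hypot(*(x-y))) for x in P])
    s=least_squares(res,[.4435,-.341,.04],x_scale=[.01,.01,.1]);return s.x[:2].round(4),np.degrees(s.x[2]).round(2),res(s.x).round(1)
print(fit([np.array(x,float) for x in q[:,0]]));print(fit([np.array(x,float) for x in [[331,227],[225,233],[214,140],[329,132]]]))
a=cv2.resize(r["img"][110:250,180:370],None,fx=4,fy=4,interpolation=cv2.INTER_CUBIC);cv2.imwrite("pics/w9.png",cv2.convertScaleAbs(a,alpha=2.2))
print(get_obs()["eef_pos"])
```

```text
[ 228  143  100   84 7211] [[326, 223], [251, 226], [235, 157], [321, 152]]
(array([ 0.4595, -0.326 ]), np.float64(7.34), array([-13.8,  -7.1,  15.1, -13.1,  14.3,  10.5, -15.7,  16.9]))
(array([ 0.4481, -0.3381]), np.float64(5.47), array([-0.5, -0.8,  0.3, -0.5,  0.2,  0.7, -0. ,  0.9]))
[ 0.41741058 -0.33168828  0.27992995]
```

carry_out --rows "10 -3 -50 2;10 -2 -50 0;0 0 0 0;0 0 0 0"

```text
t: 18.55
eef_pos: [0.4375, -0.3378, 0.1813]
tool_rot: [0.001, -0.034, 0.999, -0.0]
contact_force: [0.5, -0.3, -0.9]
gripper_width: 0.932
grasp_force: 0.0
```

```bash
cat > c.py <<'E'
from h import *
print(get_obs()["eef_pos"],get_obs()["tool_rot"])
r,_=look("w10",["cover"])
for d in outline_of("wrist","cover")[:1]:
    k=d["pixels"].astype(np.uint8);hull=cv2.convexHull(cv2.findNonZero(k))
    for e in np.arange(1,25,.5):
        q=cv2.approxPolyDP(hull,e,True)
        if len(q)==4: break
    print(d["confidence"],k.sum(),q[:,0].tolist());q=[np.array(x,float) for x in q[:,0]]
def res(p):
    M=axes(p[2],0);P=[proj(r,"wrist",np.r_[p[:2],0]+M@[a*.067,b*.075,.006]) for a,b in((-1,-1),(-1,1),(1,1),(1,-1))]
    return np.concatenate([x-min(q,key=lambda y:np.hypot(*(x-y))) for x in P])
s=least_squares(res,[.4435,-.341,.04],x_scale=[.01,.01,.1]);print(s.x[:2].round(4),np.degrees(s.x[2]).round(2),res(s.x).round(1))
for b in(-.028,.028): print("bar end",proj(r,"wrist",np.r_[s.x[:2],0]+axes(s.x[2],0)@[0,b,.026]).round(1))
E
python3 c.py
```

```text
[ 0.43745559 -0.33778543  0.181346  ] [ 1.11145388e-03 -3.39314926e-02  9.99423434e-01 -4.67765418e-04]
cover [([276.7, 185.5], 0.59)]
0.76 17718 [[350, 123], [342, 244], [210, 244], [202, 124]]
[ 0.4439 -0.3418] 3.85 [-2.2 -1.4  1.7 -0.8  2.1  1.7 -1.6  1.6]
bar end [246.4 192.8]
bar end [304.7 192.8]
```

The fitted cover pose is (0.4445, -0.341), yaw +3.9°, which matches the tool yaw. I will grip the bar by its ends, so the cover can pivot between the pads to match the 28° slope.

carry_out --rows "4 -2 -50 0;3 -1 -50 0;0 0 -40 0;0 0 -15 0;0 0 0 0;0 0 0 0" --claw 82

```text
t: 19.45
eef_pos: [0.4447, -0.3415, 0.0261]
tool_rot: [0.001, -0.034, 0.999, -0.001]
contact_force: [-0.2, -0.6, -0.0]
gripper_width: 0.962
grasp_force: 0.0
```

```bash
python3 c.py
python3 - <<'E'
from h import *
r=read_camera("wrist");cv2.imwrite("pics/w11.png",cv2.convertScaleAbs(r["img"],alpha=1.6,beta=10))
E
```

```text
[ 0.4447354  -0.34153948  0.02614661] [ 1.29873680e-03 -3.35032145e-02  9.99437448e-01 -7.97070727e-04]
cover [([279.9, 246.7], 0.68)]
0.68 48792 [[418, 134], [371, 334], [186, 335], [140, 137]]
[ 0.4449 -0.3424] 4.01 [ -2.6   0.8   1.1   2.5  16.8   1.7 -15.2   0.9]
bar end [223.7 270.9]
bar end [333.  270.7]
```

View pics/w11.png

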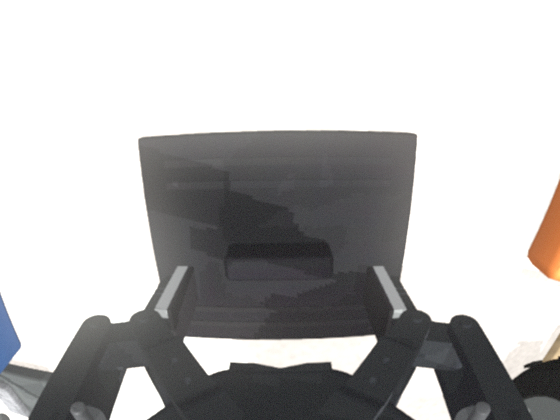

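The bar ends are at (226,268) and (332,268), centred between the fingers and matching the prediction. Lowering and gripping.

carry_out --rows "0 0 -10 0;0 0 -7 0;0 0 0 0"

```text
t: 20.02
eef_pos: [0.443, -0.3402, 0.0064]
tool_rot: [-0.001, -0.034, 0.999, 0.0]
contact_force: [-0.6, -0.4, -0.3]
gripper_width: 0.961
grasp_force: 0.0
```

carry_out --rows "0 0 0 0;0 0 0 0;0 0 0 0;0 0 0 0;0 0 0 0" --claw 40 --force 30

```text
t: 20.65
eef_pos: [0.4437, -0.3409, 0.0075]
tool_rot: [0.0, -0.033, 0.999, -0.0]
contact_force: [-1.1, 0.6, 3.9]
gripper_width: 0.645
grasp_force: 32.3
```

carry_out --rows "0 0 30 0;0 5 60 0;5 20 55 -3;10 40 45 -3;15 50 30 -3;20 55 10 -1;15 55 0 0;15 55 0 0;10 50 0 0;10 40 0 0"

```text
t: 21.9
eef_pos: [0.5433, 0.0322, 0.2369]
tool_rot: [-0.0, 0.053, 0.999, 0.0]
contact_force: [-0.2, 0.2, -1.1]
gripper_width: 0.648
grasp_force: 32.6
```

```bash
cat > plan.py <<'E'
from h import *
S=np.array([.5815,.0695,.1258]);M=axes(np.radians(-6))
def tcp(xs,zs,phi,hp=.020,off=.0125,xo=.0008):
    p=np.radians(phi);n=np.array([np.sin(p),0,np.cos(p)])
    return S+M@(np.array([xs,0,zs])/1000+hp*n)-[0,0,off]+[-xo,0,0]
if __name__=="__main__":
    o=get_obs();print(o["t"],o["eef_pos"],o["gripper_width"],o["contact_force"],o["tool_rot"])
    for a in[(19,60,28),(19,38,28),(17,32,22),(15,27,17),(13,22,13),(12,18,10.3),(6,18,10.3),(0,18,10.3),(0,14,10.3),(0,11,8),(0,6,4),(0,0,0)]: print(a,(tcp(*a)*1000).round(1))
E
python3 plan.py
```

```text
21.9 [0.54327836 0.03215678 0.23690187] 0.6484605323508094 [-0.18929618  0.22158296 -1.146031  ] [-4.85825854e-04  5.26328474e-02  9.98613774e-01  2.78912225e-04]
(19, 60, 28) [569.4  70.7 195.2]
(19, 38, 28) [579.6  69.6 175.8]
(17, 32, 22) [578.6  69.7 169.4]
(15, 27, 17) [577.5  69.8 163.8]
(13, 22, 13) [576.7  69.9 158.1]
(12, 18, 10.3) [576.8  69.9 153.9]
(6, 18, 10.3) [571.5  70.5 151.1]
(0, 18, 10.3) [566.2  71.  148.2]
(0, 14, 10.3) [568.1  70.8 144.7]
(0, 11, 8) [568.8  70.8 141.8]
(0, 6, 4) [569.8  70.6 136.9]
(0, 0, 0) [571.4  70.5 131. ]
```

carry_out --rows "15 20 0 0;11 18 0 0;0 0 -30 0;0 0 -12 0;0 0 0 0;0 0 0 0"

```text
t: 22.65
eef_pos: [0.5702, 0.0666, 0.1962]
tool_rot: [0.001, 0.054, 0.999, 0.0]
contact_force: [0.5, 1.2, -0.3]
gripper_width: 0.647
grasp_force: 32.6
```

```bash
cat > o.py <<'E'
from h import *
from plan import *
# cover corners in wrist image, fitted: centre in seat coords and tilt; tool yaw known
r=read_camera("wrist");o=get_obs()
print(o["t"].round(2),o["eef_pos"].round(4),o["contact_force"].round(1))
d=outline_of("wrist","cover")[:1]
if d:
    k=d[0]["pixels"].astype(np.uint8);hull=cv2.convexHull(cv2.findNonZero(k))
    for e in np.arange(1,25,.5):
        q=cv2.approxPolyDP(hull,e,True)
        if len(q)<=4: break
    print(d[0]["confidence"],q[:,0].tolist())
for phi in(28,18,10,0):
    M2=axes(np.radians(-6),np.radians(28-phi));piv=o["eef_pos"]+[.0008,0,.0125]
    print(phi,[proj(r,"wrist",piv+M2@np.array([-.067,b*.075,.006-.020])).round(1).tolist() for b in(-1,1)])
for b in(-1,1): print("tab",proj(r,"wrist",S+M@np.array([-.0695,b*.045,.018])).round(1))
print(place_of("wrist","guide")[:1])
cv2.imwrite("pics/last.png",r["img"])
E
python3 o.py
```

```text
Traceback (most recent call last):
  File "o.py", line 5, in <module>
    print(o["t"].round(2),o["eef_pos"].round(4),o["contact_force"].round(1))
          ^^^^^^^^^^^^
AttributeError: 'float' object has no attribute 'round'
```

```bash
sed -i 's/o\["t"\].round(2)/o["t"]/' o.py; python3 o.py
```

```text
22.75 [0.5702 0.0671 0.1963] [-0.4 -0.5 -1.9]
0.84 [[432, 141], [407, 309], [339, 357], [222, 359], [153, 310], [129, 143]]
28 [[124.1, 144.6], [436.0, 143.1]]
18 [[134.4, 147.6], [425.8, 146.2]]
10 [[141.6, 152.4], [418.6, 151.2]]
0 [[149.4, 161.0], [410.9, 159.8]]
tab [221.8 134.2]
tab [347.8 133.9]
[{'centre': [283.0, 136.5], 'confidence': 0.59}]
```

carry_out --rows "5 3 -10 0;4 0 -8 0;0 0 0 0;0 0 0 0"

```text
t: 23.35
eef_pos: [0.5786, 0.0701, 0.1771]
tool_rot: [-0.0, 0.054, 0.999, -0.0]
contact_force: [-0.6, -0.1, -1.2]
gripper_width: 0.651
grasp_force: 32.6
```

carry_out --rows "0 0 -3 0;0 0 -3 0;0 0 -3 0;-1 0 -3 0;0 0 0 0"

```text
t: 23.98
eef_pos: [0.577, 0.0705, 0.165]
tool_rot: [-0.001, 0.054, 0.999, 0.0]
contact_force: [-4.3, -0.0, 2.7]
gripper_width: 0.651
grasp_force: 33.5
```

```bash
python3 o.py
```

```text
24.025 [0.5771 0.0705 0.1651] [-5.5  0.5  2.6]
0.77 [[424, 144], [399, 365], [162, 367], [134, 147]]
28 [[124.0, 144.5], [435.8, 143.5]]
18 [[134.3, 147.6], [425.5, 146.6]]
10 [[141.5, 152.5], [418.4, 151.5]]
0 [[149.3, 161.1], [410.6, 160.2]]
tab [206.2 130.5]
tab [351.6 129.9]
[{'centre': [275.5, 131.1], 'confidence': 0.84}]
```

carry_out --rows "0 0 -3 0;0 0 -3 0;0 0 -3 0;0 0 -2 0;0 0 0 0"

```text
t: 24.75
eef_pos: [0.5773, 0.0705, 0.1541]
tool_rot: [-0.0, 0.054, 0.999, 0.0]
contact_force: [-5.3, 1.3, 2.0]
gripper_width: 0.645
grasp_force: 33.8
```

```bash
python3 o.py
```

```text
24.8 [0.5775 0.0705 0.1543] [-4.3  0.4  1.6]
0.96 [[418, 150], [403, 377], [157, 378], [143, 152]]
28 [[124.0, 144.9], [435.8, 143.8]]
18 [[134.2, 147.9], [425.5, 146.9]]
10 [[141.4, 152.8], [418.4, 151.8]]
0 [[149.2, 161.4], [410.6, 160.4]]
tab [202.  131.9]
tab [355.5 131.3]
[{'centre': [278.1, 130.7], 'confidence': 0.95}]
```

carry_out --rows "-4 0 -2 0;-4 0 -2 0;-3 0 -2 0;0 0 0 0;0 0 0 0"

```text
t: 25.52
eef_pos: [0.5666, 0.0704, 0.1482]
tool_rot: [-0.0, 0.054, 0.999, -0.0]
contact_force: [0.7, -0.2, -0.7]
gripper_width: 0.64
grasp_force: 33.5
```

```bash
python3 o.py
```

```text
25.575 [0.5667 0.0704 0.1483] [-0.3 -0.1 -0.6]
0.66 [[417, 149], [402, 375], [158, 377], [142, 152]]
28 [[123.9, 144.7], [435.7, 143.5]]
18 [[134.2, 147.7], [425.5, 146.6]]
10 [[141.4, 152.6], [418.3, 151.6]]
0 [[149.2, 161.1], [410.6, 160.2]]
tab [202.6 151.2]
tab [359.1 150.7]
[{'centre': [279.0, 149.5], 'confidence': 0.61}]
```

carry_out --rows "1 0 -2 0;1 0 -2 0;0 0 -2 0;0 0 0 0;0 0 0 0"

```text
t: 26.3
eef_pos: [0.5688, 0.0702, 0.1425]
tool_rot: [0.0, 0.054, 0.999, 0.0]
contact_force: [-1.4, -0.9, 3.3]
gripper_width: 0.646
grasp_force: 34.0
```

```bash
python3 o.py
```

```text
26.35 [0.5688 0.0702 0.1425] [-0.6 -0.6  3.3]
0.88 [[415, 150], [404, 377], [156, 377], [142, 153]]
28 [[123.9, 144.5], [435.6, 143.3]]
18 [[134.2, 147.6], [425.4, 146.4]]
10 [[141.4, 152.4], [418.2, 151.4]]
0 [[149.2, 161.0], [410.5, 160.0]]
tab [199.9 149. ]
tab [361.5 148.5]
[{'centre': [279.3, 149.8], 'confidence': 0.9}]
```

carry_out --rows "0 0 -2 0;1 0 -2 0;0 0 -2 0;0 0 0 0"

```text
t: 26.95
eef_pos: [0.5691, 0.0702, 0.1361]
tool_rot: [-0.001, 0.054, 0.999, -0.0]
contact_force: [-3.0, -1.4, 3.2]
gripper_width: 0.643
grasp_force: 34.4
```

carry_out --rows "1 0 -2 0;0 0 -2 0;0 0 0 0"

```text
t: 27.32
eef_pos: [0.5702, 0.0702, 0.1318]
tool_rot: [-0.0, 0.054, 0.999, -0.0]
contact_force: [-1.3, -1.8, -1.1]
gripper_width: 0.649
grasp_force: 34.4
```

```bash
python3 o.py
```

```text
27.375 [0.5702 0.0703 0.1318] [-2.5 -1.5 -1.7]
0.74 [[409, 159], [408, 389], [151, 388], [151, 160]]
28 [[124.1, 144.5], [435.8, 143.3]]
18 [[134.3, 147.5], [425.5, 146.5]]
10 [[141.5, 152.4], [418.4, 151.4]]
0 [[149.3, 161.0], [410.7, 160.1]]
tab [194.7 150. ]
tab [366.2 149.4]
[{'centre': [277.3, 146.9], 'confidence': 0.7}]
```

carry_out --rows "0 0 -2 0;1 0 -2 0;0 0 0 0"

```text
t: 27.85
eef_pos: [0.5709, 0.0703, 0.1299]
tool_rot: [-0.001, 0.054, 0.999, 0.001]
contact_force: [-10.9, -0.7, 20.8]
gripper_width: 0.642
grasp_force: 37.2
```

carry_out --rows "0 0 -2 0;1 0 -2 0;0 0 0 0"

```text
t: 28.22
eef_pos: [0.5722, 0.0702, 0.1284]
tool_rot: [-0.001, 0.054, 0.999, 0.002]
contact_force: [-20.5, -0.8, 45.6]
gripper_width: 0.643
grasp_force: 50.9
```

carry_out --rows "-1 0 3 0;-1 0 3 0;0 0 0 0"

```text
t: 28.6
eef_pos: [0.5715, 0.0707, 0.13]
tool_rot: [0.001, 0.054, 0.999, -0.0]
contact_force: [4.4, -0.4, -4.6]
gripper_width: 0.646
grasp_force: 43.5
```

carry_out --rows "0 0 0 0;0 0 0 0;0 0 0 0;-5 0 15 0;-10 0 40 0;-10 0 40 0;0 0 0 0;0 0 0 0" --claw 72

```text
t: 29.6
eef_pos: [0.5453, 0.0707, 0.2255]
tool_rot: [0.0, 0.053, 0.999, 0.0]
contact_force: [0.3, 0.0, -1.1]
gripper_width: 0.846
grasp_force: 0.0
```

```bash
cat > v.py <<'E'
from h import *
from plan import *
r=read_camera("wrist");o=get_obs();print(o["t"],o["eef_pos"].round(4),o["gripper_width"])
q=None
for d in outline_of("wrist","cover")[:1]:
    k=d["pixels"].astype(np.uint8);hull=cv2.convexHull(cv2.findNonZero(k))
    for e in np.arange(1,25,.5):
        q=cv2.approxPolyDP(hull,e,True)
        if len(q)<=4: break
    print(d["confidence"],q[:,0].tolist())
for z in(6,14):
    print(z,[proj(r,"wrist",S+M@np.array([a*.067,b*.075,z/1000])).round(1).tolist() for a,b in((-1,-1),(-1,1),(1,1),(1,-1))])
print([ (t,place_of("wrist",t)[:1]) for t in("cover","seat","guide")])
cv2.imwrite("pics/last.png",r["img"])
g=r["img"]; c=g[130:360,150:420];
E
python3 v.py
```

```text
29.65 [0.5451 0.0706 0.2248] 0.8490095227916118
0.7 [[358, 322], [203, 323], [197, 169], [367, 166]]
6 [[195.9, 168.2], [369.5, 167.7], [373.0, 324.6], [193.6, 325.6]]
14 [[193.5, 165.7], [371.9, 165.2], [375.7, 326.5], [191.1, 327.6]]
[('cover', [{'centre': [282.2, 244.2], 'confidence': 0.84}]), ('seat', [{'centre': [280.3, 160.9], 'confidence': 0.39}]), ('guide', [{'centre': [280.8, 160.6], 'confidence': 0.72}])]
```

Run:
```python
from h import *
from plan import *
r=read_camera("wrist");g=cv2.cvtColor(r["img"],cv2.COLOR_BGR2GRAY)
for y in(71,75,82,-71,-75,-82):
    print(y,proj(r,"wrist",S+M@np.array([0,y/1000,.016])).round(1))
row=int(proj(r,"wrist",S+M@np.array([0,.075,.016]))[1])
print("L",{c:int(g[row-3:row+4,c].mean()) for c in range(345,400,2)})
row=int(proj(r,"wrist",S+M@np.array([0,-.075,.016]))[1])
print("R",{c:int(g[row-3:row+4,c].mean()) for c in range(165,222,2)})
# reference: picture w7 with bare bay, catches at rest
w=cv2.cvtColor(cv2.imread("pics/w7.png"),cv2.COLOR_BGR2GRAY)
print("ref L",{c:int(w[225:232,c].mean()) for c in range(376,424,2)});print("ref R",{c:int(w[230:237,c].mean()) for c in range(184,226,2)})
```

```text
71 [372.8 246.1]
75 [377.5 245.9]
82 [385.6 245.7]
-71 [195.1 246.8]
-75 [190.3 246.7]
-82 [182.1 246.5]
L {345: 41, 347: 40, 349: 41, 351: 41, 353: 41, 355: 42, 357: 37, 359: 36, 361: 35, 363: 34, 365: 34, 367: 33, 369: 34, 371: 48, 373: 72, 375: 73, 377: 73, 379: 89, 381: 117, 383: 113, 385: 83, 387: 90, 389: 112, 391: 111, 393: 110, 395: 111, 397: 111, 399: 110}
R {165: 118, 167: 119, 169: 120, 171: 120, 173: 116, 175: 87, 177: 127, 179: 121, 181: 94, 183: 97, 185: 98, 187: 111, 189: 115, 191: 115, 193: 116, 195: 61, 197: 44, 199: 45, 201: 46, 203: 46, 205: 45, 207: 45, 209: 45, 211: 45, 213: 44, 215: 43, 217: 43, 219: 42, 221: 42}
ref L {376: 44, 378: 44, 380: 43, 382: 43, 384: 46, 386: 46, 388: 45, 390: 45, 392: 65, 394: 77, 396: 76, 398: 76, 400: 98, 402: 120, 404: 109, 406: 76, 408: 101, 410: 113, 412: 112, 414: 111, 416: 111, 418: 111, 420: 110, 422: 109}
ref R {184: 121, 186: 121, 188: 121, 190: 117, 192: 72, 194: 123, 196: 129, 198: 93, 200: 97, 202: 97, 204: 102, 206: 116, 208: 117, 210: 117, 212: 99, 214: 43, 216: 44, 218: 53, 220: 52, 222: 40, 224: 35}
```

Both catch noses are back at their rest positions: the inner edges at columns 371 and 194 match the predicted ±71 mm. They are visible over the plate. One gentle press on the bar top will make sure it is fully home.

carry_out --rows "10 0 0 0;10 0 -20 0;5 0 -30 0;0 0 -12 0;0 0 0 0;0 0 0 0" --claw 0

```text
t: 30.65
eef_pos: [0.5712, 0.0703, 0.1642]
tool_rot: [0.001, 0.054, 0.999, 0.0]
contact_force: [0.2, -0.4, 0.4]
gripper_width: 0.004
grasp_force: 0.0
```

carry_out --rows "0 0 -4 0;0 0 -3 0;0 0 -2 0;0 0 0 0"

```text
t: 31.15
eef_pos: [0.5705, 0.0704, 0.1542]
tool_rot: [-0.0, 0.054, 0.999, -0.0]
contact_force: [0.3, -0.1, 0.0]
gripper_width: -0.0
grasp_force: 0.0
```

carry_out --rows "0 0 -2 0;0 0 -1 0;0 0 0 0"

```text
t: 31.52
eef_pos: [0.5709, 0.0704, 0.152]
tool_rot: [0.0, 0.054, 0.999, 0.0]
contact_force: [-2.7, 0.5, 5.8]
gripper_width: -0.0
grasp_force: 3.1
```

carry_out --rows "0 0 -1 0;0 0 -1 0;0 0 0 0"

```text
t: 31.9
eef_pos: [0.571, 0.0704, 0.1515]
tool_rot: [0.0, 0.054, 0.999, 0.001]
contact_force: [-7.5, 0.4, 20.7]
gripper_width: -0.0
grasp_force: 10.5
```

The bar is solid at z = 0.1515, against an expected 0.152 for its upper edge when home. Retreating and checking.

carry_out --rows "0 0 10 0;-5 0 40 0;-10 0 50 0;-10 0 20 0;0 0 0 0;0 0 0 0"

```text
t: 32.65
eef_pos: [0.5453, 0.0707, 0.2684]
tool_rot: [-0.001, 0.053, 0.999, -0.0]
contact_force: [0.5, 0.2, -0.7]
gripper_width: -0.001
grasp_force: 0.0
```

Run:
```python
from h import *
from plan import *
r=read_camera("wrist");g=cv2.cvtColor(r["img"],cv2.COLOR_BGR2GRAY);print(get_obs()["eef_pos"],get_obs()["contact_force"])
for sgn in(1,-1):
    p=[proj(r,"wrist",S+M@np.array([0,sgn*y/1000,.016])) for y in(71,75)];row=int(p[0][1]);c=int(p[0][0])
    print(p[0].round(1),{k:int(g[row-3:row+4,k].mean()) for k in range(c-8,c+9,2)})
for t in("cover","screwdriver","tray","multimeter","screw_dish"):
    print(t,[(np.round(d["centre"],0).tolist(),round(d["confidence"],2)) for d in place_of("wrist",t)[:2]])
for P in((.4234,-.0785,0),(.4355,.116,0),S): print(proj(r,"wrist",P).round(0))
```

```text
[0.54519596 0.0705478  0.26817527] [-0.63164349  0.22517103  0.42578264]
[360.  225.1] {351: 35, 353: 34, 355: 35, 357: 35, 359: 56, 361: 74, 363: 73, 365: 82, 367: 116}
[205.8 225.6] {197: 98, 199: 112, 201: 115, 203: 115, 205: 81, 207: 44, 209: 46, 211: 46, 213: 47}
cover [([281.0, 224.0], 0.75)]
screwdriver [([46.0, 2.0], 0.94), ([476.0, 76.0], 0.84)]
tray [([477.0, 96.0], 0.83)]
multimeter [([153.0, 88.0], 0.98)]
screw_dish [([305.0, 75.0], 0.97)]
[156.  87.]
[307.  74.]
[283. 227.]
```

All checks pass: the catches are at rest over the cover, the screwdriver is in the tray, and the multimeter and dish have not moved.

```bash
python3 -c "from station import *;print(hand_in())"
```

```text
the job is handed in; nothing more can be done
None
```

I handed the job in at about 33 s: the screwdriver lies in the steel tray, both side catches are back at rest over the black cover, which sits fully home on the bay, and the multimeter and screw dish were not moved.

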